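# Find the scrap bay with room and push its flap open

### The job

Only one of the four bays in the grey scrap box still has room for shards: with the fingertips, press the ribbed front part of each steel flap, gently, until you find the one that rocks (a flap over a full bay will not give, and must not be forced). Push that flap down until it is fully open against its stop, leave it standing open and draw back clear. Pick nothing up, and leave the pots, tools and other things on the bench and on the box's rim where they are.

Things in the scene. Friction and masses are not known exactly. Their poses are not given: they have to be found in the camera images.
- shard_box: grey steel scrap box fixed on the bench, 190 (x) x 500 (y) x 105 mm high; origin at the centre of its underside, x axis from its front (robot's side) to its back. In its flat top lie four identical steel swing flaps, 118 mm apart along y, each over its own bay. Three bays are heaped with shards right up to the flap; one is nearly empty (25 mm deep). From outside they look alike.
- pivot_line (a point): middle of the line, along the box's y axis, on which all four flaps pivot: over the box's centre, 103 mm above the bench. Each flap is a 4 mm plate, 98 mm wide, flush with the top, edged with a thin dark seal: 69 mm lies in front of this line and goes down into the bay, 41 mm behind it comes up out of the top; pressing behind the line moves nothing. The strips between flaps are 16 mm wide.
- flap_1_push (a point): point on the top face of the flap of the first bay, at the box's left (+y) end: in the middle of its front part with three shallow ribs, 40 mm in front of the pivot line, 105 mm above the bench when shut; moves with the flap
- flap_1 (a joint): angle of the flap of the first bay, at the box's left (+y) end, rad: 0 shut, flush; grows as its front part goes down; 0.96 fully open at its stop. Over a full bay it gives less than 0.06, then is solid. Over the bay with room it turns on stiff pivots (0.13 N m, about 3 N at the push point) all the way to the stop and stays at the angle it is left at
- flap_2_push (a point): point on the top face of the flap of the second bay from the left: in the middle of its front part with three shallow ribs, 40 mm in front of the pivot line, 105 mm above the bench when shut; moves with the flap
- flap_2 (a joint): angle of the flap of the second bay from the left, rad: 0 shut, flush; grows as its front part goes down; 0.96 fully open at its stop. Over a full bay it gives less than 0.06, then is solid. Over the bay with room it turns on stiff pivots (0.13 N m, about 3 N at the push point) all the way to the stop and stays at the angle it is left at
- flap_3_push (a point): point on the top face of the flap of the third bay from the left: in the middle of its front part with three shallow ribs, 40 mm in front of the pivot line, 105 mm above the bench when shut; moves with the flap
- flap_3 (a joint): angle of the flap of the third bay from the left, rad: 0 shut, flush; grows as its front part goes down; 0.96 fully open at its stop. Over a full bay it gives less than 0.06, then is solid. Over the bay with room it turns on stiff pivots (0.13 N m, about 3 N at the push point) all the way to the stop and stays at the angle it is left at
- flap_4_push (a point): point on the top face of the flap of the fourth bay, at the right (-y) end: in the middle of its front part with three shallow ribs, 40 mm in front of the pivot line, 105 mm above the bench when shut; moves with the flap
- flap_4 (a joint): angle of the flap of the fourth bay, at the right (-y) end, rad: 0 shut, flush; grows as its front part goes down; 0.96 fully open at its stop. Over a full bay it gives less than 0.06, then is solid. Over the bay with room it turns on stiff pivots (0.13 N m, about 3 N at the push point) all the way to the stop and stays at the angle it is left at
- mug: terracotta mug, 76 mm across, 85 mm high, in front of the box; origin at the centre of its underside; to be left alone
- bowl: white bowl, 110 mm across, 50 mm high, in front of the box; origin at the centre of its underside; to be left alone
- trim_brush: brush lying on the bench in front of the box, about 200 mm long, roughly parallel to it; origin at the centre of its underside; to be left alone
- glaze_jar: glass jar, 68 mm across, 90 mm high, beside the box's right end; origin at the centre of its underside; to be left alone
- brick: pale kiln brick, 64 x 114 x 60 mm high, beside the box's left end; origin at the centre of its underside; to be left alone
- prop: plaster-coloured round kiln prop, 38 mm across, 30 mm high, standing on the box's back rim; origin at the centre of its underside; to be left alone
- rib: flat wooden potter's rib, 36 x 85 x 8 mm, lying on the box's back rim; origin at the centre of its underside; to be left alone
- test_tile: small half-glazed tile, 34 x 46 x 7 mm, lying on the box's back rim; origin at the centre of its underside; to be left alone

How it is judged:
By the outcome, as a careful person would: the job done as asked, in the order asked, and still so for the second after the job is handed in, with the robot touching nothing.
It also fails if it takes over 45 s, if anything falls off the work surface, if the arm or the gripper's body presses on something with over 40 N, if the wrist force passes 120 N, or if a joint passes its speed limit or range.

### The arm

A 7-joint arm with a two-finger parallel gripper is mounted at the origin on the work surface. World frame = base frame: x ahead of the robot, y to its left, z up, the work surface at z = 0. Lengths are in m, angles in rad, forces in N, time in s.
With the tool pointing down it reaches from about 0.4 to 0.85 m from the base axis. Payload 10.4 kg.
Tool frame: the origin (TCP) lies at the very end of the fingers, on their centre line; the grasp point (between the pads) lies 19 mm behind it (manip.grip_depth is the distance from the TCP to the grasp point, in m); z points along the fingers, x is the direction in which the jaws open and shut, and the axes are right-handed (so a half turn about z gives the same grasp; the last joint's range is limited). The gripper opens to 85 mm and grips with 20 to 120 N. Pads are 22 mm wide; open, the fingers measure 114 mm over their backs; the gripper's body (76 mm by 85 mm) begins 54 mm behind the grasp point. The pads swing forward as they close: fully open they stand 13 mm farther back than shut.
Start: joints at [-1.313, 0.332, -0.065, 1.46, 0.022, 1.35, -0.088], TCP at [0.173, 0.601, 0.231] pointing down, gripper open.
Joint ranges: [-2.6, 2.6], [-0.5, 2.12], [-1.47, 1.34], [0.16, 2.42], [-1.27, 4.41], [0.06, 2.06], [-2.6, 2.6]. Speed limits (rad/s): [2.22, 2.22, 2.79, 2.79, 3.14, 3.14, 3.14].

### API

Orientations are given as a unit quaternion [x, y, z, w].
In Python, from workcell import manip, cams gives the robot as it stands. The module is installed in compiled form; this text tells all that it offers.
- The arm moves only by the tool move_arm, never from a script. Its arguments are lists of equal length, an entry for each row: "claw": the opening, from 0 (shut) to 1 (fully open); "dp": the shift along the tool's x, y, z as a fraction of full scale, a list of three; "turn": the turn, a rotation vector about the tool's x, y, z as a fraction of full scale, a list of three. A call has 1 to 8 rows; each row shifts and turns the commanded pose from where the row before left it, along the tool's axes as they then stand; what a row does not reach is not made up. Full scale, the value 1, is 200 mm for a shift and 45 degrees for a turn. A row lasts 1/12 s, in which the tool goes at most 41.7 mm and 7.16 degrees, less where a joint would pass 70% of its speed; a pose out of reach is approached as far as the arm can. A call with a number of a shift or a turn outside -1 to 1 is refused whole. A call with a gripper value outside its range is refused whole. The fingers move at their own pace and stop on an object; "grip_force" is the grip in N (left out, the last holds). Time passes only in rows, so rows that do not move let the fingers close. It gives the time, the measured TCP pose, the force and the opening at its end, in the units of the state.
- manip.get_obs(): the state, without advancing time (a new reading comes with each control period).
- cams.camera(name): name is "scene" or "top" or "wrist"; returns the picture (384x512x3 uint8, red, green, blue); there is no depth.
- cams.camera_info(name): a dict with "fx", "fy", "cx", "cy" (pixels), "dist" ([k1, k2, p1, p2, k3] as OpenCV has them; the pictures are not rectified), "pose" (4x4, takes a point from camera to world coordinates); the wrist camera has in their place "tool_from_camera" (4x4, takes a point from camera to tool coordinates, whose origin is the TCP and whose axes are the tool frame's). Camera axes: x right, y down, z forward; pixel columns grow to the right and rows downward; lengths in m; the calibration is good to about 2 mm. A picture is of the moment at which its call begins: read the wrist's pose just before it. camera_info takes no time and is no camera call.
- manip.hand_in(): hands the job in, once; it reports no verdict.
The state is a dict: "clock": time; "joint_pos": joint angles; "joint_velocities": joint speeds; "tau": joint torques, N m; "position": TCP position; "ee_rot": TCP orientation; "ft_force": force on the tool from outside, world axes, zero at the start; "torque": the same for the moment, N m; "grip_width": opening from 0.0 (shut) to 1.0 (fully open).
Only numpy, scipy, OpenCV 4.12 (cv2) and the standard library are available. Lean on these libraries where they do the work, as an engineer would, in place of code of your own. Each camera call takes 0.05 s, during which the arm holds its last target.

## Working session

There is one attempt and no reset: what is moved stays moved. The work goes in short steps, Python scripts to look and compute and a tool call to move; the robot and the scene stay as the last step left them, time stands still between calls to the robot, and variables do not carry over. Pictures are saved under pics/ and viewed, and the job is handed in when it is done.

Besides the shell and the picture viewer there is one more tool, called after "Emit:" by a JSON object that holds its "fn" and its "kwargs". move_arm: Moves the arm, as the interface text tells. Shift numbers are shares of 200 mm and turn numbers shares of 45 degrees, none past 1 either way. Its arguments: {"type":"object","properties":{"claw":{"type":"array","items":{"type":"number"}},"dp":{"type":"array","items":{"type":"array","items":{"type":"number"}}},"turn":{"type":"array","items":{"type":"array","items":{"type":"number"}}},"grip_force":{"type":"number"}},"required":["claw","dp","turn"]}

```bash
mkdir -p pics
python3 - <<'E'
from workcell import manip,cams
import cv2
o=manip.get_obs()
for k,v in o.items(): print(k,v)
for n in ["scene","top"]:
    im=cams.camera(n); cv2.imwrite(f"pics/{n}0.png",cv2.resize(im[:,:,::-1],(800,600),interpolation=cv2.INTER_CUBIC)); cv2.imwrite(f"pics/{n}_raw.png",im[:,:,::-1])
    print(n,cams.camera_info(n))
print(cams.camera_info("wrist"))
E
```

```text
clock 0.0
joint_pos [-1.31259614  0.33289586 -0.06469946  1.46095453  0.02158887  1.34987582
 -0.08849546]
joint_velocities [-0.00039315 -0.00035133 -0.0008287  -0.00124772  0.00115173 -0.00127886
  0.00212865]
tau [-3.29692066e-04 -6.25461102e+01  4.87623049e-02 -3.91594005e+01
  1.61729398e-02  9.93019261e-03 -1.27683711e-05]
position [0.17310072 0.60016078 0.23049463]
ee_rot [ 7.99093852e-01  6.01205870e-01 -5.57772615e-04  4.54146988e-04]
ft_force [-0.30457344  0.62985211 -0.01903533]
torque [ 0.00626431 -0.0171614  -0.06965518]
grip_width 1.0024951798460007
scene {'fx': 353.08324355662614, 'fy': 353.08324355662614, 'cx': 252.76264771327882, 'cy': 196.6659017787287, 'dist': array([-0.06508613,  0.        ,  0.        ,  0.        ,  0.        ]), 'pose': array([[ 0.18139281,  0.65492979, -0.73359636,  1.23980405],
       [ 0.983286  , -0.13266865,  0.12469032, -0.08527849],
       [-0.01566183, -0.74395295, -0.66804843,  0.7483666 ],
       [ 0.        ,  0.        ,  0.        ,  1.        ]])}
top {'fx': 490.36004580261016, 'fy': 490.36004580261016, 'cx': 256.8922419247682, 'cy
[... 200 characters left out ...]
55506,  0.02897149,  0.01000192],
       [-0.03009428, -0.15324533, -0.98772982,  1.29877428],
       [ 0.        ,  0.        ,  0.        ,  1.        ]])}
{'fx': 321.88602106056436, 'fy': 321.88602106056436, 'cx': 251.67630666452408, 'cy': 195.4590571020174, 'dist': array([0.02835263, 0.        , 0.        , 0.        , 0.        ]), 'tool_from_camera': array([[ 9.99999687e-01,  2.82552699e-04,  7.39229729e-04,
        -1.13072500e-03],
       [-4.81021456e-04,  9.58751055e-01,  2.84246693e-01,
        -7.21552557e-02],
       [-6.28422613e-04, -2.84246960e-01,  9.58750891e-01,
        -1.42405332e-01],
       [ 0.00000000e+00,  0.00000000e+00,  0.00000000e+00,
         1.00000000e+00]])}
```

View pics/scene0.png

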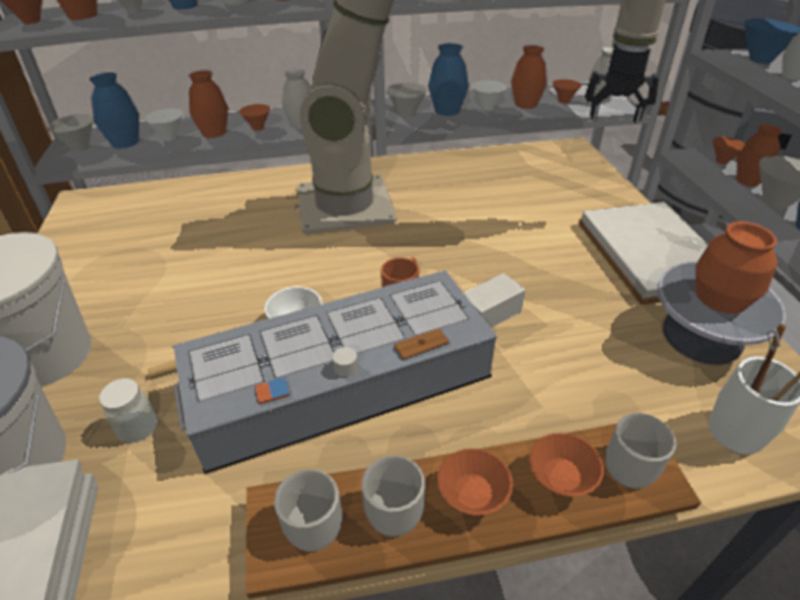

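View pics/top0.png

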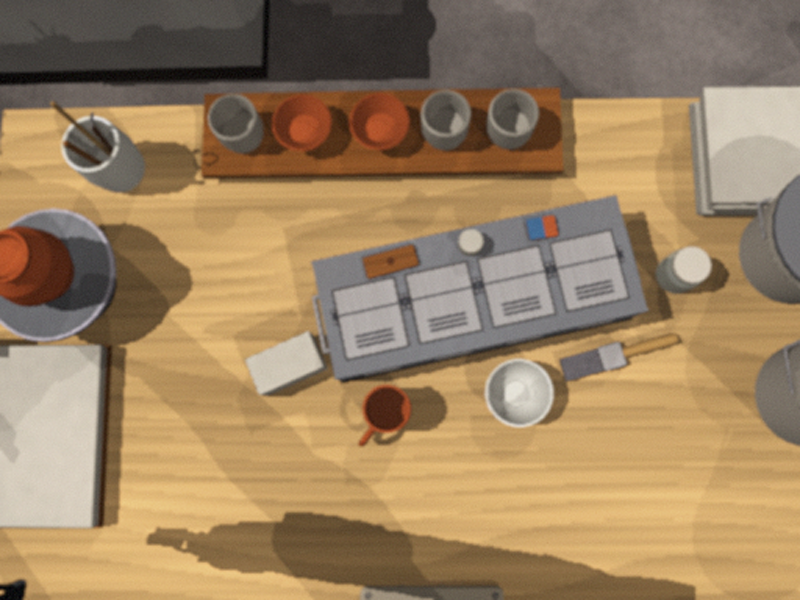

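The top view shows the box tilted in yaw, with flap 1 at left (about px 370,318) through flap 4 (about px 590,270). I'll enlarge it to read corners.

Run:
```python
import cv2
im=cv2.imread("pics/top_raw.png"); c=im[120:250,190:425]
cv2.imwrite("pics/crop.png",cv2.resize(c,None,fx=3.4,fy=3.4,interpolation=cv2.INTER_CUBIC))
```

```text
(no output)
```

View pics/crop.png

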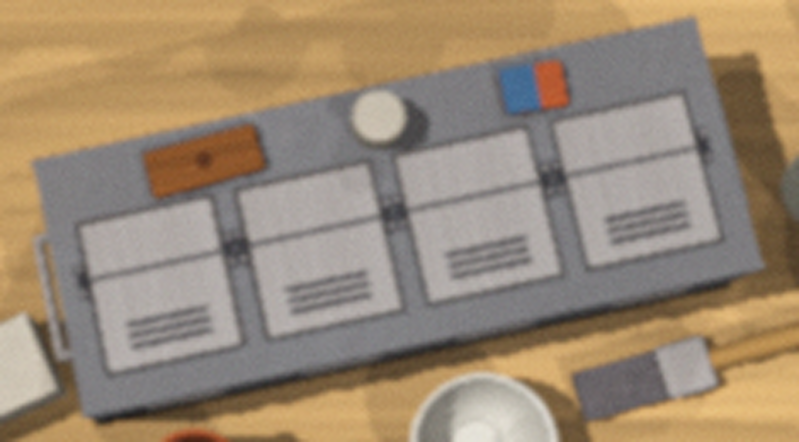

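```bash
cat > h.py <<'E'
import numpy as np,cv2
from workcell import manip,cams
def ray(name,px,z):
    i=cams.camera_info(name); K=np.array([[i['fx'],0,i['cx']],[0,i['fy'],i['cy']],[0,0,1]])
    n=cv2.undistortPoints(np.array(px,float).reshape(-1,1,2),K,i['dist']).reshape(-1,2)
    d=np.c_[n,np.ones(len(n))]@i['pose'][:3,:3].T; o=i['pose'][:3,3]
    return o+d*((z-o[2])/d[:,2])[:,None]
E
python3 - <<'E'
from h import *
q=np.array([(78,224),(213,198),(243,347),(108,374),(238,188),(372,162),(403,312),(269,339),(396,154),(527,128),(561,276),(429,304),(553,122),(685,95),(721,241),(588,270)],float)
px=(q+.5)/3.4-.5+[190,120]
P=ray("top",px,.105)[:,:2]
L=np.array([(x,c+y) for c in(.177,.059,-.059,-.177) for x,y in((.041,.049),(.041,-.049),(-.069,-.049),(-.069,.049))])
lm,pm=L.mean(0),P.mean(0)
U,S,V=np.linalg.svd((L-lm).T@(P-pm)); R=(U@V).T
t=pm-R@lm; yaw=np.arctan2(R[1,0],R[0,0]); print(t,yaw,np.degrees(yaw),"scale",S.sum()/((L-lm)**2).sum())
print(np.abs(P-(L@R.T+t)).max(), np.round((P-(L@R.T+t))*1000,1).tolist())
for c in(.177,.059,-.059,-.177): print(c, R@[-.04,c]+t)
from scipy.spatial.transform import Rotation as Ro
o=manip.get_obs();M=Ro.from_quat(o['ee_rot']).as_matrix();print(M, np.degrees(np.arctan2(M[1,0],M[0,0])))
np.savez('box.npz',R=R,t=t,yaw=yaw)
print(np.round([ *ray("top",[[387/800*512,408/600*384],[520/800*512,392/600*384]],.05)],3))
# check in scene
i=cams.camera_info("scene");T=np.linalg.inv(i['pose']);K=np.array([[i['fx'],0,i['cx']],[0,i['fy'],i['cy']],[0,0,1]])
W=np.c_[L@R.T+t,np.full(16,.105)]
p,_=cv2.projectPoints(W,cv2.Rodrigues(T[:3,:3])[0],T[:3,3],K,i['dist'])
im=cv2.resize(cv2.imread("pics/scene_raw.png")[170:310,100:330],None,fx=3.4,fy=3.4,interpolation=cv2.INTER_CUBIC)
for u in p.reshape(-1,2): cv2.circle(im,tuple(int(v) for v in (u-[100,170])*3.4),2,(0,0,255),-1)
cv2.imwrite("pics/chk.png",im)
E
```

```text
[ 0.59365361 -0.07575161] 0.2037659338679412 11.674928019174873 scale 1.0013214796373602
0.0023656984799171887 [[0.7, 0.9], [-0.9, -1.7], [-2.2, -0.6], [-1.1, 0.6], [2.2, -0.3], [0.7, -2.2], [-1.8, -0.2], [-0.7, 0.3], [2.4, -0.2], [0.9, -0.1], [-0.7, 1.3], [-0.3, 0.6], [1.1, 0.4], [0.5, -0.7], [-0.2, 0.8], [-0.5, 1.3]]
0.177 [0.51866365 0.08949216]
0.059 [ 0.54254199 -0.02606659]
-0.059 [ 0.56642032 -0.14162534]
-0.177 [ 0.59029866 -0.25718409]
[[ 2.77072747e-01  9.60848893e-01 -3.13564483e-04]
 [ 9.60848150e-01 -2.77072922e-01 -1.19548145e-03]
 [-1.23555726e-03  2.99474770e-05 -9.99999236e-01]] 73.91441289995284
[[ 0.404  0.071  0.05 ]
 [ 0.428 -0.144  0.05 ]]
```

View pics/chk.png

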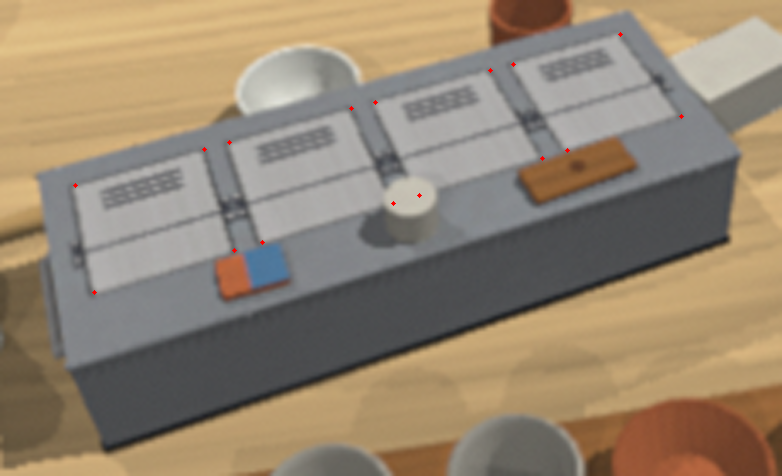

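The fit agrees with both cameras (residuals at or below 2.4 mm, scale 1.001). First I shut the claw and turn the tool x axis to box y (-27.8° about tool z).

Emit:
{"fn": "move_arm", "kwargs": {"claw": [0,0,0,0,0], "dp": [[0,0,0],[0,0,0],[0,0,0],[0,0,0],[0,0,0]], "turn": [[0,0,-0.155],[0,0,-0.155],[0,0,-0.155],[0,0,-0.152],[0,0,0]]}}

```text
clock: 0.52
position: [0.1732, 0.6003, 0.2308]
ee_rot: [0.629, 0.777, -0.0, 0.0]
ft_force: [-0.5, 0.6, 0.2]
grip_width: 0.298
```

```bash
cat > w.py <<'E'
from h import *
import sys
from scipy.spatial.transform import Rotation as Ro
b=np.load('box.npz'); 
o=manip.get_obs(); M=Ro.from_quat(o['ee_rot']).as_matrix(); p=np.array(o['position'])
l=b['R'].T@(p[:2]-b['t'])
print('t',round(o['clock'],2),'pos',p.round(4),'local',l.round(4),'yaw err',np.degrees(np.arctan2(M[1,0],M[0,0])-b['yaw']-np.pi/2).round(2),'tilt',M[2].round(4),'F',np.round(o['ft_force'],2),'g',round(o['grip_width'],3))
if len(sys.argv)>1:
    g=np.array([float(x) for x in sys.argv[1:4]]) # local x,y, z
    W=np.r_[b['R']@g[:2]+b['t'],g[2]]
    print('dp total',(M.T@(W-p)/.2).round(4), 'j',np.round(o['joint_pos'],2))
E
python3 w.py -.045 .177 .18
```

```text
t 0.52 pos [0.1732 0.6003 0.2308] local [-0.2749  0.7471] yaw err 0.33 tilt [-7.e-04 -4.e-04 -1.e+00] F [-0.53  0.59  0.17] g 0.298
dp total [-2.857   1.1336  0.2558] j [-1.26  0.34 -0.13  1.46  0.04  1.35  0.39]
```

Emit:
{"fn": "move_arm", "kwargs": {"claw": [0,0,0,0,0,0,0,0], "dp": [[-0.17,0.068,0],[-0.17,0.068,0],[-0.17,0.068,0],[-0.17,0.068,0],[-0.17,0.068,0],[-0.17,0.068,0],[-0.17,0.068,0],[-0.17,0.068,0]], "turn": [[0,0,0],[0,0,0],[0,0,0],[0,0,0],[0,0,0],[0,0,0],[0,0,0],[0,0,0]]}}

```text
clock: 1.18
position: [0.3354, 0.3545, 0.2313]
ee_rot: [0.633, 0.774, 0.0, -0.0]
ft_force: [2.0, -0.6, 0.7]
grip_width: -0.002
```

```bash
python3 w.py -.045 .177 .16
```

```text
t 1.18 pos [0.3354 0.3545 0.2313] local [-0.1659  0.4736] yaw err -0.27 tilt [ 4.e-04 -2.e-04 -1.e+00] F [ 1.99 -0.57  0.67] g -0.002
dp total [-1.4802  0.6114  0.3556] j [-0.95  0.03  0.04  1.81 -0.    1.3   0.86]
```

Emit:
{"fn": "move_arm", "kwargs": {"claw": [0,0,0,0,0,0,0,0], "dp": [[-0.18,0.074,0.02],[-0.18,0.074,0.02],[-0.18,0.074,0.02],[-0.18,0.074,0.04],[-0.18,0.074,0.06],[-0.18,0.074,0.06],[-0.18,0.074,0.06],[0,0,0]], "turn": [[0,0,0],[0,0,0],[0,0,0],[0,0,0],[0,0,0],[0,0,0],[0,0,0],[0,0,0]]}}

```text
clock: 1.85
position: [0.4894, 0.1224, 0.1733]
ee_rot: [0.637, 0.771, -0.002, 0.001]
ft_force: [-1.4, -0.4, -0.9]
grip_width: -0.004
```

```bash
python3 w.py -.045 .177 .12
```

```text
t 1.85 pos [0.4894 0.1224 0.1733] local [-0.062   0.2152] yaw err -0.79 tilt [-0.0032 -0.0018 -1.    ] F [-1.41 -0.43 -0.88] g -0.004
dp total [-0.1889  0.0882  0.2668] j [-0.64  0.11  0.32  1.87 -0.03  1.18  1.46]
```

Emit:
{"fn": "move_arm", "kwargs": {"claw": [0,0,0,0,0], "dp": [[-0.1,0.045,0.06],[-0.09,0.043,0.06],[0,0,0.07],[0,0,0.07],[0,0,0]], "turn": [[0,0,-0.018],[0,0,0],[0,0,0],[0,0,0],[0,0,0]]}}

```text
clock: 2.27
position: [0.5109, 0.0963, 0.1207]
ee_rot: [0.628, 0.778, -0.002, -0.001]
ft_force: [-0.7, -0.2, 0.1]
grip_width: -0.002
```

```bash
python3 - <<'E'
from h import *
im=cams.camera("wrist"); cv2.imwrite("pics/w1.png",im[:,:,::-1])
im=cams.camera("top"); cv2.imwrite("pics/t1.png",cv2.resize(im[120:250,190:425,::-1],None,fx=3.4,fy=3.4,interpolation=cv2.INTER_CUBIC))
E
python3 w.py -.045 .177 .105
```

```text
t 2.37 pos [0.5121 0.0969 0.1232] local [-0.0449  0.1856] yaw err 0.68 tilt [-1.e-04 -1.e-03 -1.e+00] F [ 0.67 -0.85  1.05] g 0.002
dp total [-0.0431 -0.0007  0.0912] j [-0.59  0.2   0.35  1.88 -0.08  1.08  1.58]
```

View pics/w1.png

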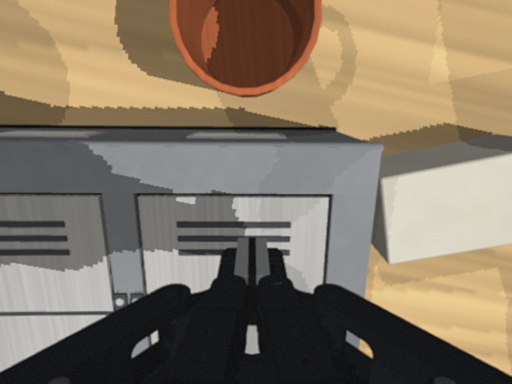

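The tip is over flap 1's ribs (ribs at px x 178–290, tip near 250,240). I centre it and press in small steps.

Emit:
{"fn": "move_arm", "kwargs": {"claw": [0,0,0,0], "dp": [[-0.043,0,0.03],[0,0,0.03],[0,0,0.01],[0,0,0]], "turn": [[0,0,0.015],[0,0,0],[0,0,0],[0,0,0]]}}

```text
clock: 2.7
position: [0.514, 0.0884, 0.1089]
ee_rot: [0.631, 0.776, -0.0, -0.0]
ft_force: [-0.0, 0.3, -0.4]
grip_width: -0.003
```

```bash
python3 w.py -.045 .177 .105
```

```text
t 2.7 pos [0.514  0.0884 0.1089] local [-0.0448  0.1768] yaw err 0.1 tilt [ 1.e-04 -7.e-04 -1.e+00] F [-0.02  0.31 -0.44] g -0.003
dp total [ 0.0008 -0.0009  0.0193] j [-0.57  0.22  0.35  1.9  -0.09  1.05  1.59]
```

Emit:
{"fn": "move_arm", "kwargs": {"claw": [0,0,0], "dp": [[0,0,0.01],[0,0,0.01],[0,0,0]], "turn": [[0,0,0],[0,0,0],[0,0,0]]}}

```text
clock: 2.95
position: [0.5143, 0.0887, 0.1051]
ee_rot: [0.631, 0.776, 0.0, -0.0]
ft_force: [0.0, 0.7, 0.4]
grip_width: -0.001
```

Emit:
{"fn": "move_arm", "kwargs": {"claw": [0,0], "dp": [[0,0,0.01],[0,0,0]], "turn": [[0,0,0],[0,0,0]]}}

```text
clock: 3.12
position: [0.5144, 0.0887, 0.1042]
ee_rot: [0.631, 0.776, 0.0, -0.0]
ft_force: [-3.7, -1.2, 9.4]
grip_width: -0.0
```

Emit:
{"fn": "move_arm", "kwargs": {"claw": [0,0], "dp": [[0,0,0.008],[0,0,0]], "turn": [[0,0,0],[0,0,0]]}}

```text
clock: 3.28
position: [0.5145, 0.0887, 0.104]
ee_rot: [0.631, 0.776, 0.001, -0.0]
ft_force: [-12.6, -2.6, 27.6]
grip_width: -0.001
```

Flap 1 is solid (27.6 N with no give). I lift off and move to flap 2.

Emit:
{"fn": "move_arm", "kwargs": {"claw": [0,0,0,0,0,0,0,0], "dp": [[0,0,-0.05],[0,0,-0.05],[-0.15,0,0],[-0.15,0,0],[-0.15,0,0],[-0.14,0,0],[0,0,0],[0,0,0]], "turn": [[0,0,0],[0,0,0],[0,0,0],[0,0,0],[0,0,0],[0,0,0],[0,0,0],[0,0,0]]}}

```text
clock: 3.95
position: [0.5386, -0.0287, 0.122]
ee_rot: [0.632, 0.775, -0.0, 0.0]
ft_force: [-0.4, 0.1, -0.4]
grip_width: -0.001
```

```bash
python3 w.py -.045 .059 .1085
```

```text
t 3.95 pos [ 0.5386 -0.0287  0.122 ] local [-0.0444  0.0572] yaw err -0.05 tilt [-5.e-04  3.e-04 -1.e+00] F [-0.43  0.13 -0.37] g -0.001
dp total [ 0.0091 -0.0031  0.0677] j [-0.41  0.24  0.43  1.84 -0.11  1.08  1.84]
```

Emit:
{"fn": "move_arm", "kwargs": {"claw": [0,0,0,0,0,0], "dp": [[0.009,-0.003,0.035],[0,0,0.03],[0,0,0.01],[0,0,0.01],[0,0,0.01],[0,0,0]], "turn": [[0,0,0],[0,0,0],[0,0,0],[0,0,0],[0,0,0],[0,0,0]]}}

```text
clock: 4.45
position: [0.537, -0.0241, 0.1041]
ee_rot: [0.63, 0.776, 0.0, -0.001]
ft_force: [-12.4, 3.1, 22.4]
grip_width: -0.004
```

Emit:
{"fn": "move_arm", "kwargs": {"claw": [0,0], "dp": [[0,0,0.008],[0,0,0]], "turn": [[0,0,0],[0,0,0]]}}

```text
clock: 4.62
position: [0.537, -0.0241, 0.1039]
ee_rot: [0.63, 0.776, 0.001, -0.001]
ft_force: [-20.4, 2.7, 37.9]
grip_width: -0.004
```

Flap 2 is solid too, at the same height. Next is flap 3, pressed more gently.

Emit:
{"fn": "move_arm", "kwargs": {"claw": [0,0,0,0,0,0,0,0], "dp": [[0,0,-0.06],[0,0,-0.05],[-0.15,0,0],[-0.15,0,0],[-0.15,0,0],[-0.15,0,0],[0,0,0],[0,0,0]], "turn": [[0,0,0],[0,0,0],[0,0,0],[0,0,0],[0,0,0],[0,0,0],[0,0,0],[0,0,0]]}}

```text
clock: 5.28
position: [0.562, -0.1447, 0.1231]
ee_rot: [0.632, 0.775, -0.0, 0.0]
ft_force: [-0.9, 1.3, 0.2]
grip_width: 0.001
```

```bash
python3 w.py -.045 -.059 .1085
```

```text
t 5.28 pos [ 0.562  -0.1447  0.1231] local [-0.045  -0.0611] yaw err -0.03 tilt [-9.e-04 -2.e-04 -1.e+00] F [-0.86  1.27  0.22] g 0.001
dp total [ 0.0108 -0.0001  0.073 ] j [-0.24  0.34  0.49  1.74 -0.18  1.11  2.09]
```

Emit:
{"fn": "move_arm", "kwargs": {"claw": [0,0,0,0,0], "dp": [[0.01,0,0.035],[0,0,0.03],[0,0,0.015],[0,0,0.01],[0,0,0]], "turn": [[0,0,0],[0,0,0],[0,0,0],[0,0,0],[0,0,0]]}}

```text
clock: 5.7
position: [0.5615, -0.1398, 0.1047]
ee_rot: [0.63, 0.777, 0.0, -0.0]
ft_force: [-0.4, -0.7, 0.6]
grip_width: -0.001
```

Emit:
{"fn": "move_arm", "kwargs": {"claw": [0,0], "dp": [[0,0,0.008],[0,0,0]], "turn": [[0,0,0],[0,0,0]]}}

```text
clock: 5.87
position: [0.5618, -0.1402, 0.1042]
ee_rot: [0.63, 0.776, 0.0, -0.0]
ft_force: [-4.4, 2.1, 9.6]
grip_width: -0.0
```

Emit:
{"fn": "move_arm", "kwargs": {"claw": [0,0], "dp": [[0,0,0.006],[0,0,0]], "turn": [[0,0,0],[0,0,0]]}}

```text
clock: 6.03
position: [0.5618, -0.1402, 0.1041]
ee_rot: [0.63, 0.776, 0.001, -0.0]
ft_force: [-8.6, 4.6, 20.7]
grip_width: 0.001
```

Flap 3 is solid (20.7 N). On to flap 4.

Emit:
{"fn": "move_arm", "kwargs": {"claw": [0,0,0,0,0,0,0,0], "dp": [[0,0,-0.06],[0,0,-0.05],[-0.15,0,0],[-0.15,0,0],[-0.15,0,0],[-0.15,0,0],[0,0,0],[0,0,0]], "turn": [[0,0,0],[0,0,0],[0,0,0],[0,0,0],[0,0,0],[0,0,0],[0,0,0],[0,0,0]]}}

```text
clock: 6.7
position: [0.5859, -0.2607, 0.1246]
ee_rot: [0.632, 0.775, -0.0, 0.001]
ft_force: [0.0, 0.9, -0.3]
grip_width: -0.002
```

```bash
python3 w.py -.045 -.177 .1085
```

```text
t 6.7 pos [ 0.5859 -0.2607  0.1246] local [-0.045  -0.1795] yaw err -0.05 tilt [-1.4e-03 -1.0e-04 -1.0e+00] F [ 0.04  0.93 -0.3 ] g -0.002
dp total [0.0128 0.0002 0.0807] j [-0.04  0.48  0.52  1.57 -0.25  1.16  2.3 ]
```

Emit:
{"fn": "move_arm", "kwargs": {"claw": [0,0,0,0,0], "dp": [[0.012,0,0.04],[0,0,0.035],[0,0,0.015],[0,0,0.01],[0,0,0]], "turn": [[0,0,0],[0,0,0],[0,0,0],[0,0,0],[0,0,0]]}}

```text
clock: 7.12
position: [0.5856, -0.2549, 0.1037]
ee_rot: [0.63, 0.776, 0.0, -0.001]
ft_force: [0.0, 0.2, -0.2]
grip_width: 0.002
```

Emit:
{"fn": "move_arm", "kwargs": {"claw": [0,0], "dp": [[0,0,0.01],[0,0,0]], "turn": [[0,0,0],[0,0,0]]}}

```text
clock: 7.28
position: [0.5859, -0.2557, 0.1023]
ee_rot: [0.63, 0.776, 0.0, 0.0]
ft_force: [-0.7, 0.8, 0.5]
grip_width: -0.001
```

Emit:
{"fn": "move_arm", "kwargs": {"claw": [0,0], "dp": [[0,0,0.01],[0,0,0]], "turn": [[0,0,0],[0,0,0]]}}

```text
clock: 7.45
position: [0.5859, -0.2559, 0.1003]
ee_rot: [0.631, 0.776, 0.0, 0.0]
ft_force: [1.1, 0.7, 1.1]
grip_width: 0.001
```

Emit:
{"fn": "move_arm", "kwargs": {"claw": [0,0,0], "dp": [[0,0,0.015],[0,0,0.015],[0,0,0]], "turn": [[0,0,0],[0,0,0],[0,0,0]]}}

```text
clock: 7.7
position: [0.5856, -0.256, 0.0937]
ee_rot: [0.631, 0.776, -0.0, -0.0]
ft_force: [0.5, 0.8, 1.1]
grip_width: 0.005
```

```bash
python3 w.py -.045 -.177 .055
python3 - <<'E'
from h import *
im=cams.camera("scene"); cv2.imwrite("pics/s2.png",cv2.resize(im[170:310,80:310,::-1],None,fx=3.4,fy=3.4,interpolation=cv2.INTER_CUBIC))
im=cams.camera("wrist"); cv2.imwrite("pics/w2.png",im[:,:,::-1])
E
```

```text
t 7.7 pos [ 0.5856 -0.256   0.0937] local [-0.0444 -0.1749] yaw err 0.13 tilt [-0.e+00 -3.e-04 -1.e+00] F [0.52 0.82 1.11] g 0.005
dp total [-0.0104 -0.0029  0.1935] j [-0.04  0.5   0.51  1.6  -0.27  1.11  2.31]
```

View pics/s2.png

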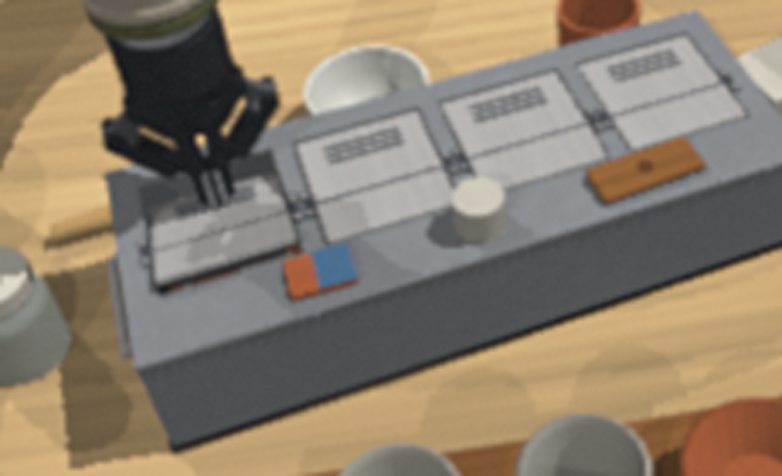

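View pics/w2.png

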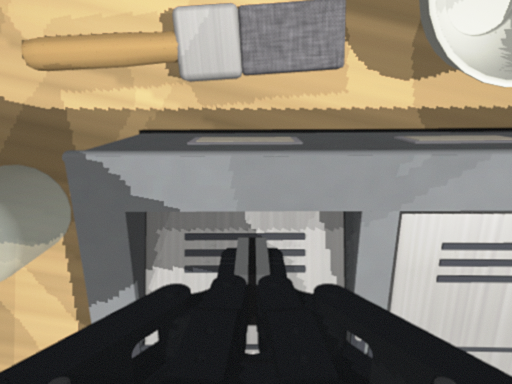

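Flap 4 rocks: its rear edge has come up and the force is only about 1 N. I continue down, drifting slightly toward the pivot.

Emit:
{"fn": "move_arm", "kwargs": {"claw": [0,0,0,0,0,0], "dp": [[-0.005,0.005,0.02],[-0.005,0.005,0.02],[0,0.005,0.02],[0,0.005,0.02],[0,0.005,0.02],[0,0,0]], "turn": [[0,0,0],[0,0,0],[0,0,0],[0,0,0],[0,0,0],[0,0,0]]}}

```text
clock: 8.3
position: [0.5906, -0.2568, 0.073]
ee_rot: [0.631, 0.776, -0.0, -0.001]
ft_force: [-0.7, 0.3, -1.1]
grip_width: -0.0
```

```bash
python3 w.py -.038 -.177 .062
```

```text
t 8.3 pos [ 0.5906 -0.2568  0.073 ] local [-0.0396 -0.1767] yaw err 0.14 tilt [ 5.0e-04 -1.4e-03 -1.0e+00] F [-0.69  0.31 -1.09] g -0.0
dp total [-0.0017  0.0083  0.0552] j [-0.03  0.54  0.5   1.6  -0.28  1.08  2.32]
```

Emit:
{"fn": "move_arm", "kwargs": {"claw": [0,0,0,0], "dp": [[0,0.004,0.02],[0,0.004,0.015],[0,0,0.01],[0,0,0]], "turn": [[0,0,0],[0,0,0],[0,0,0],[0,0,0]]}}

```text
clock: 8.63
position: [0.5923, -0.2567, 0.065]
ee_rot: [0.631, 0.776, -0.0, -0.0]
ft_force: [-0.7, -0.5, 2.0]
grip_width: 0.002
```

Emit:
{"fn": "move_arm", "kwargs": {"claw": [0,0], "dp": [[0,0,0.01],[0,0,0]], "turn": [[0,0,0],[0,0,0]]}}

```text
clock: 8.8
position: [0.5924, -0.2568, 0.0645]
ee_rot: [0.631, 0.776, 0.0, -0.0]
ft_force: [-6.7, 2.2, 15.1]
grip_width: 0.0
```

```bash
python3 w.py -.038 -.177 .062
python3 - <<'E'
from h import *
im=cams.camera("scene"); cv2.imwrite("pics/s3.png",cv2.resize(im[170:310,80:310,::-1],None,fx=3.4,fy=3.4,interpolation=cv2.INTER_CUBIC))
E
```

```text
t 8.8 pos [ 0.5924 -0.2568  0.0645] local [-0.0379 -0.177 ] yaw err 0.12 tilt [ 5.e-04  2.e-04 -1.e+00] F [-6.66  2.21 15.09] g 0.0
dp total [ 0.0002 -0.0006  0.0125] j [-0.03  0.55  0.49  1.6  -0.29  1.06  2.32]
```

View pics/s3.png

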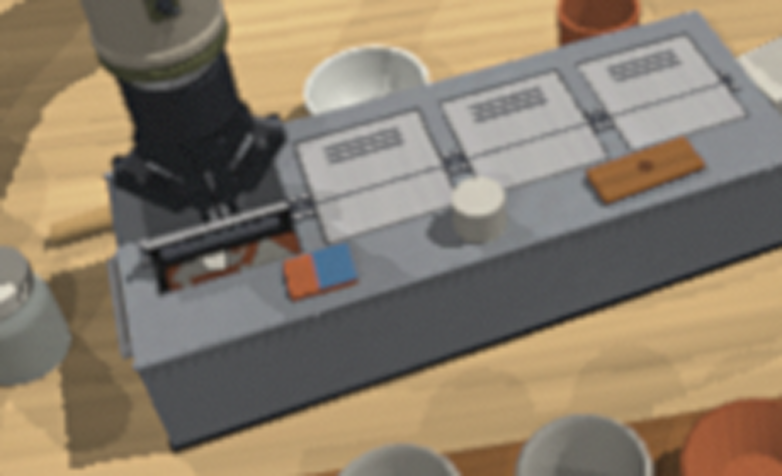

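Emit:
{"fn": "move_arm", "kwargs": {"claw": [0,0], "dp": [[0,0,0.006],[0,0,0]], "turn": [[0,0,0],[0,0,0]]}}

```text
clock: 9.02
position: [0.5925, -0.2568, 0.0643]
ee_rot: [0.631, 0.776, 0.001, 0.0]
ft_force: [-10.5, 4.7, 23.4]
grip_width: 0.002
```

It is firm at the stop. I ease away from the plate (toward the robot), then go straight up.

Emit:
{"fn": "move_arm", "kwargs": {"claw": [0,0,0,0,0,0,0,0], "dp": [[0,0,-0.015],[0,-0.025,-0.01],[0,-0.01,-0.05],[0,0,-0.1],[0,0,-0.1],[0,0,-0.15],[0,0,-0.15],[0,0,0]], "turn": [[0,0,0],[0,0,0],[0,0,0],[0,0,0],[0,0,0],[0,0,0],[0,0,0],[0,0,0]]}}

```text
clock: 9.68
position: [0.5877, -0.2596, 0.1837]
ee_rot: [0.631, 0.776, 0.002, 0.004]
ft_force: [-0.3, -1.2, 1.0]
grip_width: -0.003
```

Emit:
{"fn": "move_arm", "kwargs": {"claw": [0,0,0,0,0,0,0,0], "dp": [[0,-0.1,-0.1],[0,-0.1,-0.1],[0,-0.15,-0.1],[0,-0.15,-0.05],[0,-0.15,0],[0,-0.1,0],[0,0,0],[0,0,0]], "turn": [[0,0,0],[0,0,0],[0,0,0],[0,0,0],[0,0,0],[0,0,0],[0,0,0],[0,0,0]]}}

```text
clock: 10.35
position: [0.4381, -0.2891, 0.2476]
ee_rot: [0.631, 0.776, 0.001, 0.0]
ft_force: [-0.0, -0.1, 0.8]
grip_width: -0.002
```

```bash
python3 w.py
python3 - <<'E'
from h import *
im=cams.camera("scene"); cv2.imwrite("pics/s4.png",cv2.resize(im[170:310,80:310,::-1],None,fx=3.4,fy=3.4,interpolation=cv2.INTER_CUBIC)); 
im=cams.camera("top"); cv2.imwrite("pics/t4.png",cv2.resize(im[100:280,190:450,::-1],None,fx=3,fy=3,interpolation=cv2.INTER_CUBIC))
# predicted rear edge at 3 angles in scene crop coordinates
b=np.load('box.npz')
for n,o,s in(("scene",[80,170],3.4),("top",[190,100],3)):
  i=cams.camera_info(n);T=np.linalg.inv(i['pose']);K=np.array([[i['fx'],0,i['cx']],[0,i['fy'],i['cy']],[0,0,1]])
  for th in(.8,.88,.96,1.02):
    W=[]
    for y in(-.177+.049,-.177-.049):
        x,z=.041*np.cos(th)-.002*np.sin(th),.103+.041*np.sin(th)+.002*np.cos(th)
        W.append([*(b['R']@[x,y]+b['t']),z])
    p,_=cv2.projectPoints(np.array(W),cv2.Rodrigues(T[:3,:3])[0],T[:3,3],K,i['dist'])
    print(n,th,((p.reshape(-1,2)-o)*s).round(0).tolist())
E
```

```text
t 10.35 pos [ 0.4381 -0.2891  0.2476] local [-0.1955 -0.1774] yaw err 0.05 tilt [ 4.0e-04  1.7e-03 -1.0e+00] F [-0.02 -0.06  0.81] g -0.002
scene 0.8 [[291.0, 210.0], [149.0, 251.0]]
scene 0.88 [[290.0, 205.0], [148.0, 246.0]]
scene 0.96 [[288.0, 201.0], [146.0, 242.0]]
scene 1.02 [[287.0, 198.0], [146.0, 238.0]]
top 0.8 [[497.0, 176.0], [615.0, 151.0]]
top 0.88 [[498.0, 179.0], [617.0, 153.0]]
top 0.96 [[500.0, 181.0], [618.0, 156.0]]
top 1.02 [[501.0, 184.0], [619.0, 158.0]]
```

View pics/s4.png

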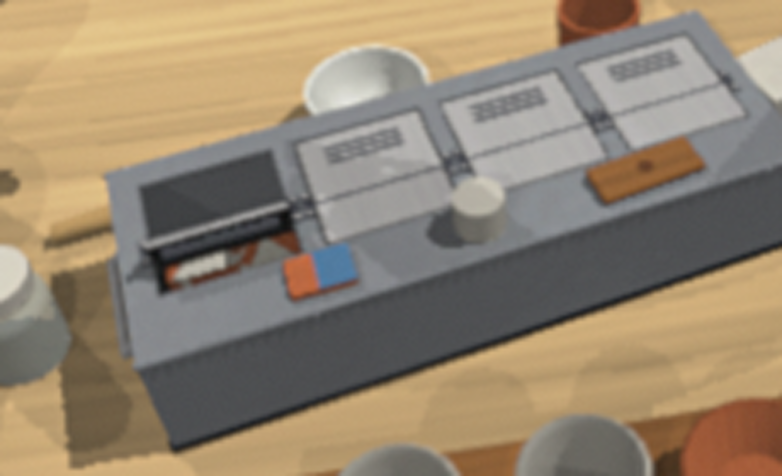

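View pics/t4.png

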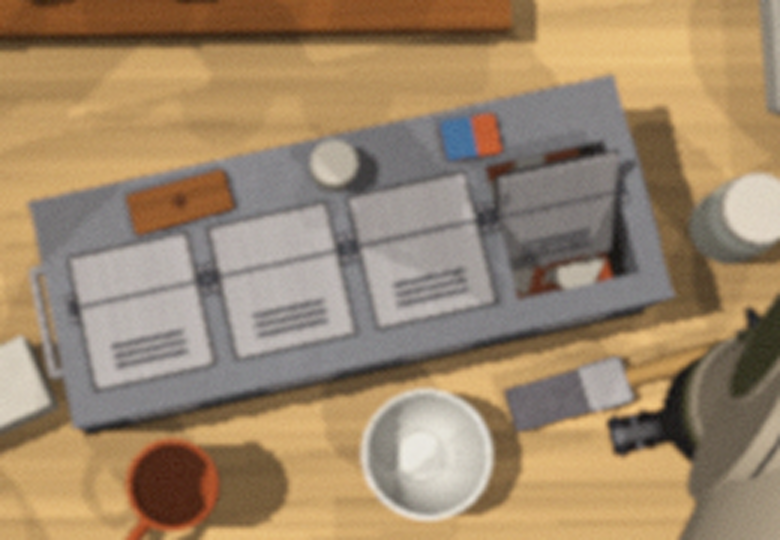

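Flap 4 stands open. Its rear edge is at (145,242)–(288,204) in the scene crop and (500,179)–(618,155) in the top crop. The prediction for 0.96 rad was (146,242)–(288,201) and (500,181)–(618,156). Everything else is in place.

```bash
python3 -c "
from workcell import manip
print(manip.hand_in())"
```

```text
the job is handed in; nothing more can be done
None
```

The bay with room is the fourth, at the box's right (-y) end. Its flap now stands fully open against its stop, and I handed the job in at about 10.5 s.

- **Finding it:** I pressed the ribs of each flap with the shut fingertips. Flaps 1, 2 and 3 were solid, at about 28, 38 and 21 N. Flap 4 gave way at about 1 N.
- **Flap 2:** the 38 N on flap 2 was firmer than I meant. The fingertips did the pressing, and the flap did not move.
- **Opening it:** I pushed flap 4 down until it stopped giving (23 N with no more movement), then drew back up and toward the robot.
- **Last checks:** in the scene and top pictures the raised rear edge lies within about 1 mm of where a 0.96 rad opening should put it (I read about 0.93–0.95). The other three flaps are shut and nothing on the bench or rim in view has moved. The tool is clear of the box, and the wrist force is down to noise, below 1 N.
- **One disagreement:** the wrist force while flap 4 was turning read 1–2 N at most, below the stated 3 N or so. The sensor noise is about 1 N.

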